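# Slide a sensor carrier under the test bridge and press the probe plunger

## Task

Push the sensor carrier along the bench, flat and without lifting or tipping it, under the low test bridge until its leading edge lies squarely against the stop bar on the far side. Then press the plunger on top of the bridge all the way down and let it spring back. Push and press only, do not pick the carrier up, do not press the plunger before the carrier is home, and leave everything else on the bench where it is.

Things in the scene. Friction and masses are not known exactly. Their poses are not given: they have to be found in the camera images.
- carrier: Sensor carrier, loose: flat steel plate 130 mm long (x) x 64 wide (y) x 10 thick, 0.3-0.6 kg. On it, fixed: a flat round capsule, 44 mm diameter, at x=+25, its top 18 mm above the bench; a black grip post, 16 mm diameter, at x=-45, its top at 32 mm (it stays outside the bridge). Origin: centre of the underside. +x: leading edge (x=+65), which starts roughly facing the bridge. z up.
- carrier_trailing_edge (a point): Middle of the carrier's trailing edge face (carrier x = -65 mm), 5 mm above the bench: the low upright face, 64 mm wide and 10 mm high, on which to push.
- jig: Test bridge, bolted to the bench: aluminium beam 50 mm deep (x -25 to +25), top at 38 mm, on two feet with bolted flanges (out to y=+-80). Passage 80 mm wide (y -40 to +40), 22 mm high: 4 mm headroom over the capsule. Origin: on the bench under the beam's middle. +x: push-in direction (about world -y); +y away from the robot; z up. Home, the carrier's origin is at x=-25, y about 0, axes parallel.
- passage_mouth (a point): Middle of the passage's mouth, bridge x = -25 mm, 11 mm above the bench. Two straight steel guide fins, 5 mm thick and 14 mm high, splay out from the feet on either side of it, to x = -64 mm, y = +-64 mm: a funnel for the carrier.
- stop_face (a point): Middle of the stop bar's face, bridge x = +40 mm, 7 mm above the bench. The fixed steel bar, 14 mm high and 92 mm long, lies across the passage beyond the beam; low rails join its ends to the feet. The carrier's leading edge ends flat against it; 65 mm of plate and the post then still stick out in front of the beam.
- plunger_top (a point): Centre of the top of the plunger's round steel cap, 26 mm diameter, facing up, 60 mm above the bench. It stands 10 mm out of a grey round housing (42 mm diameter, top at 50 mm) on the middle of the bridge's beam.
- plunger (a joint): Travel of the plunger in m: 0 up, 0.006 fully down; grows as it is pressed; a spring (about 5 N when fully down) brings it back.
- cover_a: Round housing cover (sky-blue rim, bare steel top), 80 mm diameter, 26 mm high, standing beside the bridge. Origin: centre of its underside. Bystander.
- cover_b: A second, identical housing cover, beyond the bridge on the robot's side. Origin: centre of its underside. Bystander.
- standoff: Upright brass pin, 18 mm diameter, 45 mm high, just beyond the stop bar. Origin: centre of its underside. Bystander.
- driver: Screwdriver lying on the bench beside the run-in to the bridge, on the side away from the robot. Bystander.
- screw_dish: Small white open dish, 70 mm diameter, 28 mm high, beside the bridge on the robot's side. Origin: centre of its underside. Bystander.
- jar: White jar with a black cap, 52 mm diameter, 70 mm high. Origin: centre of its underside. Bystander.
- spanner: Open-ended spanner lying on the bench. Bystander.
Not all that is in view belongs to the job. Leave any brown or orange look-alike of the carrier alone. Leave any pink look-alike of the jig alone.

How it is judged:
By the outcome, as a careful person would: the job done as asked, in the order asked, and still so for the second after the job is handed in, with the robot touching nothing.
It also fails if it takes over 69 s, if anything falls off the work surface, if the arm or the gripper's body presses on something with over 40 N, if the wrist force passes 120 N, or if a joint passes its speed limit or range.

## Robot

A 7-joint arm with a two-finger parallel gripper is mounted at the origin on the work surface. World frame = base frame: x ahead of the robot, y to its left, z up, the work surface at z = 0. Lengths are in m, angles in rad, forces in N, time in s.
With the tool pointing down it reaches from about 0.4 to 0.85 m from the base axis. Payload 10.4 kg.
Tool frame: the origin (TCP) lies between the finger pads; the fingertips stand 11 mm ahead of it and the grasp point (between the pads) lies 8 mm behind it; z points along the fingers, y is the direction in which the jaws open and shut (so a half turn about z gives the same grasp; the last joint's range is limited). The gripper opens to 87 mm and grips with 3 to 60 N. Pads are 19 mm wide; open, the fingers measure 117 mm over their backs; the gripper's body (75 mm by 190 mm) begins 51 mm behind the grasp point.
Start: joints at [1.246, 0.332, -0.065, 1.46, 0.022, 1.35, -0.088], TCP at [0.186, -0.597, 0.234] pointing down, gripper open.
Joint ranges: [-2.6, 2.6], [-0.5, 2.12], [-1.47, 1.34], [0.16, 2.42], [-1.27, 4.41], [0.06, 2.06], [-2.6, 2.6]. Speed limits (rad/s): [2.22, 2.22, 2.79, 2.79, 3.14, 3.14, 3.14].

## Interface

Orientations are given as a unit quaternion [x, y, z, w].
In Python, from bench import r, eyes gives the robot as it stands.
- The arm moves only by the shell command python3 -m inch 'ROWS' [FORCE]. ROWS is a JSON object of lists of equal length, an entry for each row: "translation": the shift along the world's x, y, z scaled (see below), a list of three; "rot": the turn, a rotation vector about the world's x, y, z scaled (see below), a list of three; "jaw": the finger opening in mm, from 0 to 87. In form: {"translation": [[tx, ty, tz], ...], "rot": [[ax, ay, az], ...], "jaw": [jaw, ...]}. A call has 1 to 20 rows; each row is the pose to reach, as a shift and turn from the pose measured when the call began; what a row does not reach only later rows make up. The controller multiplies each number of a shift by 100 mm and each number of a turn by 60 degrees. A row lasts 1/10 s, in which the tool goes at most 50 mm and 8.59 degrees, less where a joint would pass 70% of its speed; a pose out of reach is approached as far as the arm can. A call with a number of a shift or a turn outside -1 to 1 is refused whole. A call with a gripper value outside its range is refused whole. The fingers move at their own pace and stop on an object; FORCE is the grip in N (left out, the last holds). Time passes only in rows, so rows that repeat a pose let the fingers close. It gives the time, the measured TCP pose, the force and the opening at its end, in the units of the state.
- r.read_state(): the state, without advancing time (a new reading comes with each control period).
- eyes.camera(name): name is "scene" or "side" or "wrist"; returns the picture (420x560x3 uint8, blue, green, red); there is no depth.
- eyes.calibration(name): a dict with "fx", "fy", "cx", "cy" (pixels), "R" (3x3) and "t" (3): a world point X has camera coordinates R X + t; the wrist camera has in their place "hand_eye" (4x4, takes a point from camera to tool coordinates, whose origin is the TCP and whose axes are the flange's). Camera axes: x right, y down, z forward; pixel columns grow to the right and rows downward; lengths in m; the calibration is good to about 2 mm. A picture is of the moment at which its call begins: read the wrist's pose just before it. calibration takes no time and is no camera call.
- r.close_job(): hands the job in, once; it reports no verdict.
The state is a dict: "time": time; "joint_positions": joint angles; "joint_vel": joint speeds; "joint_torque": joint torques, N m; "ee_pos": TCP position; "eef_rot": TCP orientation; "ft_force": force on the tool from outside, world axes, zero at the start; "torque": the same for the moment, N m; "width": finger opening in m.
Only numpy, scipy, OpenCV 4.12 (cv2) and the standard library are available. Lean on these libraries where they do the work, as an engineer would, in place of code of your own. Each camera call takes 0.05 s, during which the arm holds its last target. There are 200 camera calls.

## Working session

There is one attempt and no reset: what is moved stays moved. The work goes in short steps, Python scripts to look and compute and a shell command to move; the robot and the scene stay as the last step left them, time stands still between calls to the robot, and variables do not carry over. Pictures are saved under pics/ and viewed, about 8 in all and at most 12, crops included, and the job is handed in when it is done.

```bash
mkdir -p pics; ls; cat > h.py <<'E'
import numpy as np, cv2
from bench import r, eyes
def ray(name,u,v,z):
    c=eyes.calibration(name)
    d=np.array([(u-c['cx'])/c['fx'],(v-c['cy'])/c['fy'],1.])
    R=np.array(c['R']);t=np.array(c['t']).ravel()
    o=-R.T@t; d=R.T@d
    return o+d*(z-o[2])/d[2]
def proj(name,X):
    c=eyes.calibration(name); p=np.array(c['R'])@np.array(X)+np.array(c['t']).ravel()
    return c['fx']*p[0]/p[2]+c['cx'],c['fy']*p[1]/p[2]+c['cy']
E
python3 - <<'E'
from h import *
s=r.read_state();print({k:np.round(v,3) for k,v in s.items()})
for n in('scene','side','wrist'):
    im=eyes.camera(n);cv2.imwrite(f'pics/{n}0.png',im)
    c=eyes.calibration(n);print(n,{k:np.round(v,3).tolist() for k,v in c.items()})
    if 'R' in c: print('cam pos',-np.array(c['R']).T@np.array(c['t']).ravel())
a=cv2.imread('pics/scene0.png');cv2.imwrite('pics/s0.png',cv2.resize(a,(800,600),interpolation=cv2.INTER_CUBIC))
E
```

```text
pics
{'time': np.float64(0.0), 'joint_positions': array([ 1.246,  0.333, -0.065,  1.461,  0.022,  1.35 , -0.088]), 'joint_vel': array([-0.001, -0.001, -0.001,  0.   , -0.001, -0.001,  0.001]), 'joint_torque': array([ 2.0000e-03, -6.2324e+01,  2.6000e-02, -3.8990e+01, -6.1000e-02,
        4.0000e-02,  0.0000e+00]), 'ee_pos': array([ 0.186, -0.596,  0.233]), 'eef_rot': array([ 0.989,  0.15 , -0.   , -0.001]), 'ft_force': array([-0.65 , -1.379,  1.587]), 'torque': array([ 0.023, -0.004, -0.008]), 'width': np.float64(0.087)}
scene {'fx': 484.16, 'fy': 484.16, 'cx': 280.224, 'cy': 209.821, 'R': [[-0.17, 0.985, -0.008], [0.791, 0.132, -0.597], [-0.587, -0.108, -0.802]], 't': [0.144, -0.336, 1.403]}
cam pos [1.113986   0.05424091 0.92646048]
side {'fx': 434.472, 'fy': 434.472, 'cx': 281.478, 'cy': 206.254, 'R': [[-0.878, -0.477, -0.017], [-0.323, 0.619, -0.716], [0.352, -0.624, -0.698]], 't': [0.388, 0.26, 1.064]}
cam pos [0.04911462 0.68833839 0.93516041]
wrist {'fx': 356.205, 'fy': 356.205, 'cx': 279.658, 'cy': 213.041, 'hand_eye': [[-0.0, -0.956, -0.293, 0.081], [1.0, -0.0, -0.0, 0.0], [0.0, -0.293, 0.956, -0.152], [0.0, 0.0, 0.0, 1.0]]}
```

View pics/s0.png

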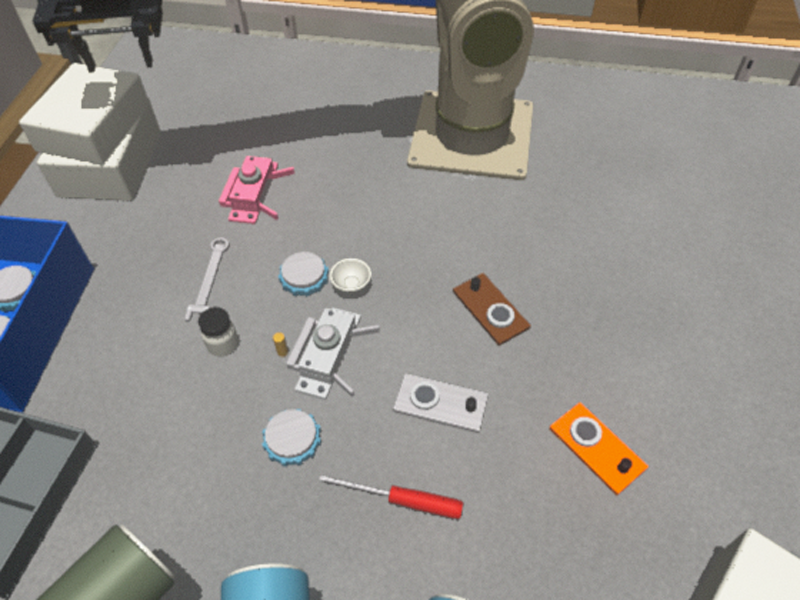

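View pics/side0.png

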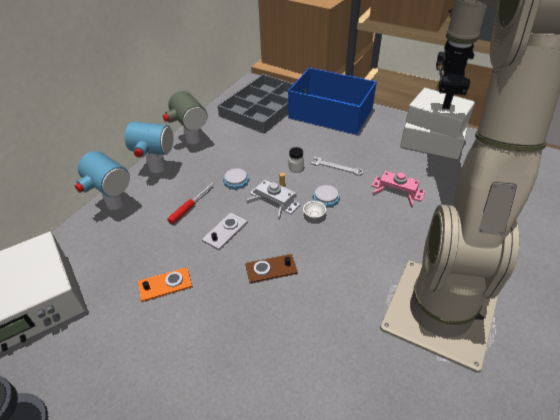

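The scene picture (800x600 px) shows these candidates:
- **Carrier:** steel plate at (440,402), the one I want. Its look-alikes are brown (490,308) and orange (598,447).
- **Bridge:** aluminium at (325,345), the one I want. Its look-alike is pink (250,185).

The next crop checks both choices.

```bash
python3 - <<'E'
from h import *
a=cv2.imread('pics/scene0.png')
c=a[205:310,193:347];cv2.imwrite('pics/c1.png',cv2.resize(c,None,fx=5,fy=5,interpolation=cv2.INTER_CUBIC))
E
```

```text
(no output)
```

View pics/c1.png

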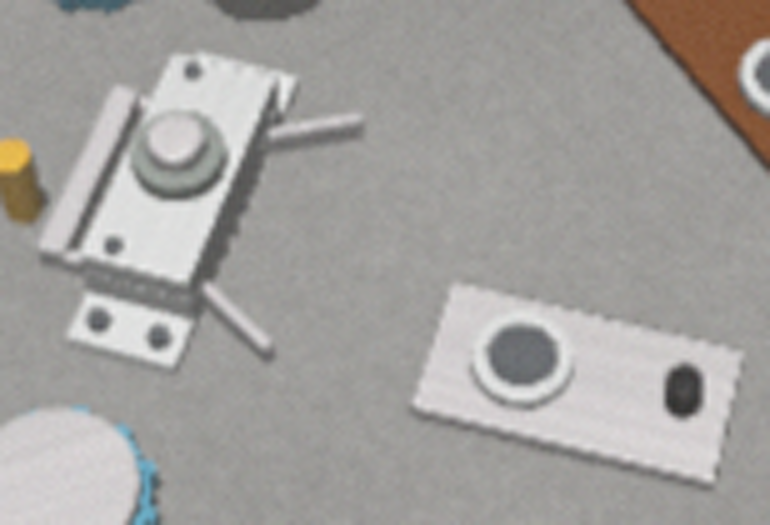

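```bash
python3 - <<'E'
from h import *
P=lambda x,y,z: ray('scene',193+x/5-.4,205+y/5-.4,z)
pt={}
for n,x,y,z in [('LR',455,284,.01),('LF',413,405,.01),('TR',742,352,.01),('TF',714,484,.01),('post',684,375,.032),('caps',521,354,.018),
 ('plunger',178,140,.06),('finR',362,120,.014),('finF',268,350,.014),('bfR',275,85,.038),('bfF',190,285,.038),('bbR',172,55,.038),('bbF',80,262,.038),('barR',118,86,.014),('barF',40,248,.014),('housing',178,155,.05)]:
    pt[n]=P(x,y,z);print(n,pt[n].round(4))
c=(pt['LR']+pt['LF']+pt['TR']+pt['TF'])/4;d=(pt['LR']+pt['LF']-pt['TR']-pt['TF'])/2
print('carrier',c,np.linalg.norm(d),np.degrees(np.arctan2(d[1],d[0])),'caps-post',np.degrees(np.arctan2(*(pt['caps']-pt['post'])[1::-1])))
for a,b in [('finR','finF'),('bfR','bfF'),('bbR','bbF'),('barR','barF')]:
    e=pt[b]-pt[a];print(a,b,np.linalg.norm(e),np.degrees(np.arctan2(e[1],e[0])),(pt[a]+pt[b])/2)
E
```

```text
LR [ 0.5804 -0.0382  0.01  ]
LF [ 0.6416 -0.0459  0.01  ]
TR [0.5933 0.0887 0.01  ]
TF [0.6568 0.0832 0.01  ]
post [0.6206 0.0651 0.032 ]
caps [ 0.6143 -0.004   0.018 ]
plunger [ 0.5585 -0.163   0.06  ]
finR [ 0.5044 -0.0941  0.014 ]
finF [ 0.6281 -0.1112  0.014 ]
bfR [ 0.5081 -0.1324  0.038 ]
bfF [ 0.6158 -0.1462  0.038 ]
bbR [ 0.4995 -0.182   0.038 ]
bbF [ 0.6125 -0.1952  0.038 ]
barR [ 0.5043 -0.2089  0.014 ]
barF [ 0.5949 -0.2212  0.014 ]
housing [ 0.5597 -0.1636  0.05  ]
carrier [0.61802193 0.02195573 0.01      ] 0.12875834236113692 -96.26945777315113 caps-post -95.17196625400175
finR finF 0.12486084873316475 -7.9094699403769795 [ 0.56624529 -0.10264466  0.014     ]
bfR bfF 0.10849125357285279 -7.305105878021427 [ 0.56195116 -0.13925418  0.038     ]
bbR bbF 0.11371653393900204 -6.636874871674211 [ 0.55598784 -0.18859058  0.038     ]
barR barF 0.09143912107371041 -7.710801342663137 [ 0.54956617 -0.21501746  0.014     ]
```

```bash
python3 - <<'E'
from h import *
for p in [(322,480),(390,495),(425,500),(462,510),(440,487)]: print(p,ray('scene',p[0]*.7,p[1]*.7,.012).round(3))
E
python3 -m inch '{"translation":[[0.4,0.5,0],[0.8,1,0],[0.8,1,0]],"rot":[[0,0,-0.14],[0,0,-0.28],[0,0,-0.41]],"jaw":[30,30,30]}'
```

```text
(322, 480) [ 0.768 -0.123  0.012]
(390, 495) [ 0.774 -0.027  0.012]
(425, 500) [0.773 0.021 0.012]
(462, 510) [0.778 0.073 0.012]
(440, 487) [0.751 0.039 0.012]
time: 0.45
ee_pos: [0.2683, -0.4934, 0.2327]
eef_rot: [0.998, -0.065, 0.0, -0.001]
ft_force: [-0.4, -0.6, 0.3]
width: 0.0704
```

```bash

python3 -m inch '{"translation":[[0.4,0.5,0],[0.8,1,0],[0.8,1,0]],"rot":[[0,0,0],[0,0,0],[0,0,0]],"jaw":[30,30,30]}' | grep ee_pos
python3 -m inch '{"translation":[[0.4,0.5,0],[0.8,1,0],[0.8,1,0]],"rot":[[0,0,0],[0,0,0],[0,0,0]],"jaw":[30,30,30]}' | grep ee_pos
python3 -m inch '{"translation":[[0.4,0.5,0],[0.8,1,0],[0.8,1,0]],"rot":[[0,0,0],[0,0,0],[0,0,0]],"jaw":[30,30,30]}' | grep ee_pos
python3 -m inch '{"translation":[[0.4,0.5,0],[0.8,1,0],[0.8,1,0],[0.8,1,0]],"rot":[[0,0,0],[0,0,0],[0,0,0],[0,0,0]],"jaw":[30,30,30,30]}'
python3 - <<'E'
from h import *
print(r.read_state()['ee_pos'],r.read_state()['eef_rot'])
a=eyes.camera('wrist');cv2.imwrite('pics/w1.png',cv2.resize(a,(800,600),interpolation=cv2.INTER_CUBIC))
E
```

```text
ee_pos: [0.3506, -0.3901, 0.2327]
ee_pos: [0.4326, -0.2866, 0.2328]
ee_pos: [0.5143, -0.1828, 0.2328]
time: 1.75
ee_pos: [0.596, -0.077, 0.2321]
eef_rot: [0.998, -0.057, 0.001, -0.004]
ft_force: [-0.5, -1.2, -0.2]
width: 0.0301
[ 0.59597406 -0.0770495   0.2321351 ] [ 9.98393437e-01 -5.65230048e-02  8.68913578e-04 -3.86533259e-03]
```

View pics/w1.png

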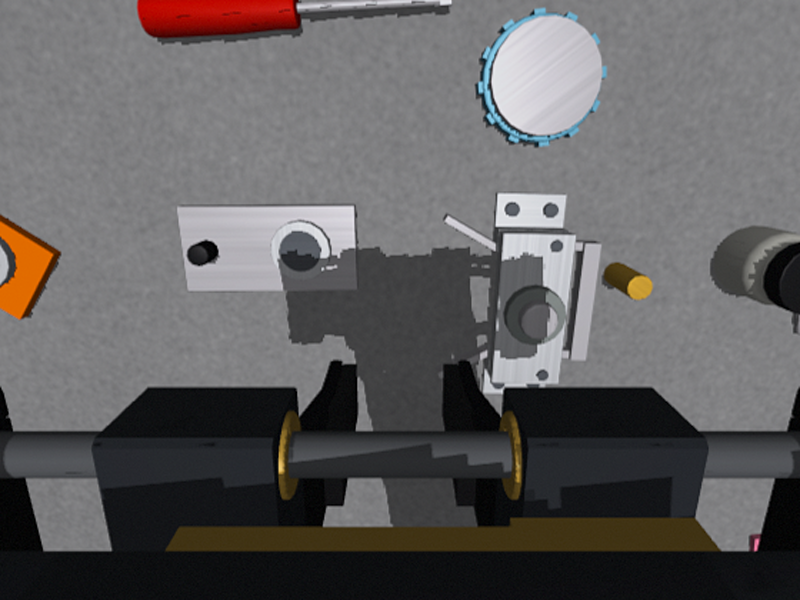

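```bash
cat >> h.py <<'E'
from scipy.spatial.transform import Rotation as Ro
def wray(pos,q,u,v,z):
    c=eyes.calibration('wrist');H=np.array(c['hand_eye']);R=Ro.from_quat(q).as_matrix()
    d=R@H[:3,:3]@np.array([(u-c['cx'])/c['fx'],(v-c['cy'])/c['fy'],1.]);o=np.array(pos)+R@H[:3,3]
    return o+d*(z-o[2])/d[2]
E
python3 - <<'E'
from h import *
p=[0.59597,-0.07705,0.23214];q=[.998393,-.056523,.000869,-.003865]
pt={}
for n,x,y,z in [('TF',178,206,.01),('LF',355,206,.01),('LR',357,289,.01),('TR',190,291,.01),('plunger',538,320,.06),('finF',446,217,.014),('b1',502,228,.038),('b2',575,235,.038),('b3',558,388,.038),('b4',492,382,.038),('barIF',582,242,.014),('barIR',570,358,.014),('barOF',600,245,.014),('barOR',585,360,.014)]:
    pt[n]=wray(p,q,x*.7-.15,y*.7-.15,z);print(n,pt[n].round(4))
c=(pt['LR']+pt['LF']+pt['TR']+pt['TF'])/4;d=(pt['LR']+pt['LF']-pt['TR']-pt['TF'])/2
A=lambda e:np.degrees(np.arctan2(e[1],e[0])).round(2)
print('carrier',c,np.linalg.norm(d),A(d))
for a,b in [('b2','b3'),('b1','b4'),('barIF','barIR'),('barOF','barOR')]:print(a,b,A(pt[a]-pt[b]),np.linalg.norm(pt[a]-pt[b]),(pt[a]+pt[b])/2)
E
```

```text
TF [0.6552 0.0803 0.01  ]
LF [ 0.6407 -0.0479  0.01  ]
LR [ 0.5787 -0.0407  0.01  ]
TR [0.5913 0.0866 0.01  ]
plunger [ 0.5568 -0.1647  0.06  ]
finF [ 0.6259 -0.1125  0.014 ]
b1 [ 0.6175 -0.148   0.038 ]
b2 [ 0.6072 -0.197   0.038 ]
b3 [ 0.4934 -0.1829  0.038 ]
b4 [ 0.5037 -0.1343  0.038 ]
barIF [ 0.5967 -0.2096  0.014 ]
barIR [ 0.5057 -0.1994  0.014 ]
barOF [ 0.593  -0.2227  0.014 ]
barOR [ 0.5027 -0.2111  0.014 ]
carrier [0.61648862 0.01959122 0.01      ] 0.12845264215111354 -96.06
b2 b3 -7.08 0.11464881216603656 [ 0.55030586 -0.18997776  0.038     ]
b1 b4 -6.86 0.11462805584212798 [ 0.56061523 -0.14115468  0.038     ]
barIF barIR -6.39 0.09157229569853481 [ 0.55119889 -0.20453995  0.014     ]
barOF barOR -7.32 0.09104121888330854 [ 0.54785694 -0.21687123  0.014     ]
```

```bash

python3 -m inch '{"translation":[[0.37,0.46,0],[0.74,0.91,0],[0.74,0.91,-0.5],[0.74,0.91,-1],[0.74,0.91,-1]],"rot":[[0,0,-0.01],[0,0,-0.01],[0,0,-0.01],[0,0,-0.01],[0,0,-0.01]],"jaw":[30,30,30,30,30]}'
python3 -m inch '{"translation":[[0,0,-0.4],[0,0,-0.8],[0,0,-1],[0,0,-1],[0,0,-1]],"rot":[[0,0,0],[0,0,0],[0,0,0],[0,0,0],[0,0,0]],"jaw":[30,30,30,30,30]}'
```

```text
time: 2.3
ee_pos: [0.6649, 0.0094, 0.1249]
eef_rot: [0.998, -0.063, -0.005, -0.002]
ft_force: [-0.3, -0.8, -0.2]
width: 0.0303
time: 2.8
ee_pos: [0.666, 0.0082, 0.0274]
eef_rot: [0.998, -0.064, -0.004, -0.002]
ft_force: [0.5, 0.5, 1.5]
width: 0.0301
```

```bash

python3 -m inch '{"translation":[[0.05,0.06,-0.06],[0.05,0.06,-0.13],[0.05,0.06,-0.13]],"rot":[[0,0,0],[0,0,0],[0,0,0]],"jaw":[30,30,30]}'
python3 - <<'E'
from h import *
s=r.read_state();print(s['ee_pos'],s['eef_rot'])
a=eyes.camera('scene');c=a[205:310,193:347];cv2.imwrite('pics/c2.png',cv2.resize(c,None,fx=5,fy=5,interpolation=cv2.INTER_CUBIC))
E
```

```text
time: 3.1
ee_pos: [0.671, 0.0144, 0.0143]
eef_rot: [0.998, -0.064, -0.004, -0.002]
ft_force: [-0.6, 0.1, 0.1]
width: 0.0299
[0.67096699 0.01444211 0.0142714 ] [ 0.99794372 -0.06393799 -0.00409004 -0.00187946]
```

View pics/c2.png

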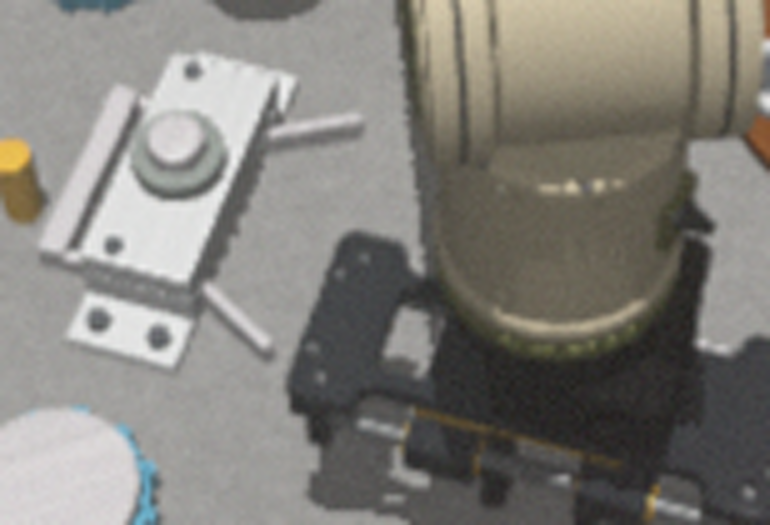

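```bash

python3 -m inch '{"translation":[[-0.04,0.005,0],[-0.08,0.01,0],[-0.12,0.015,0],[-0.15,0.02,0],[-0.18,0.023,0],[-0.21,0.026,0],[-0.24,0.03,0],[-0.27,0.033,0],[-0.3,0.037,0],[-0.33,0.04,0],[-0.36,0.045,0],[-0.39,0.048,0],[-0.42,0.052,0],[-0.44,0.055,0],[-0.46,0.057,0],[-0.48,0.06,0],[-0.49,0.06,0],[-0.49,0.06,0],[-0.49,0.06,0],[-0.49,0.06,0]],"rot":[[0,0,0],[0,0,0],[0,0,0],[0,0,0],[0,0,0],[0,0,0],[0,0,0],[0,0,0],[0,0,0],[0,0,0],[0,0,0],[0,0,0],[0,0,0],[0,0,0],[0,0,0],[0,0,0],[0,0,0],[0,0,0],[0,0,0],[0,0,0]],"jaw":[30,30,30,30,30,30,30,30,30,30,30,30,30,30,30,30,30,30,30,30]}'
```

```text
time: 5.15
ee_pos: [0.6218, 0.0203, 0.0143]
eef_rot: [0.998, -0.064, -0.004, -0.002]
ft_force: [1.9, 0.3, 1.2]
width: 0.03
```

```bash

python3 -m inch '{"translation":[[0.1,-0.01,0],[0.2,-0.02,0],[0.2,-0.02,0.5],[0.1,0.3,0.9],[-0.1,0.6,1],[-0.3,0.98,1],[-0.3,0.98,1],[-0.3,0.98,1],[-0.3,0.98,1],[-0.3,0.98,1]],"rot":[[0,0,0],[0,0,0],[0,0,0],[0,0,0.14],[0,0,0.28],[0,0,0.42],[0,0,0.56],[0,0,0.7],[0,0,0.84],[0,0,0.84]],"jaw":[30,30,30,30,30,30,30,30,30,30]}'
python3 -m inch '{"translation":[[0,0,0],[0,0,0],[0,0,0],[0,0,0],[0,0,0],[0,0,0.5],[0,0,1],[0,0,1]],"rot":[[0,0,0.14],[0,0,0.28],[0,0,0.42],[0,0,0.56],[0,0,0.67],[0,0,0.67],[0,0,0.67],[0,0,0.67]],"jaw":[30,30,30,30,30,30,30,30]}'
python3 - <<'E'
from h import *
s=r.read_state();print(s['ee_pos'],s['eef_rot'],s['joint_positions'].round(2),s['time'])
a=eyes.camera('wrist');cv2.imwrite('pics/w2.png',cv2.resize(a,(800,600),interpolation=cv2.INTER_CUBIC))
E
```

```text
time: 6.15
ee_pos: [0.5921, 0.1183, 0.114]
eef_rot: [0.93, 0.368, -0.005, -0.0]
ft_force: [-0.5, -0.9, 0.3]
width: 0.0301
time: 6.95
ee_pos: [0.5949, 0.1197, 0.2208]
eef_rot: [0.748, 0.663, -0.001, 0.004]
ft_force: [0.7, -0.3, 0.2]
width: 0.03
[0.59490149 0.11973796 0.22084762] [ 7.48411435e-01  6.63225066e-01 -6.96430289e-04  3.51427549e-03] [ 0.38  0.42 -0.86  1.5   0.33  1.37 -0.62] 6.95
```

View pics/w2.png

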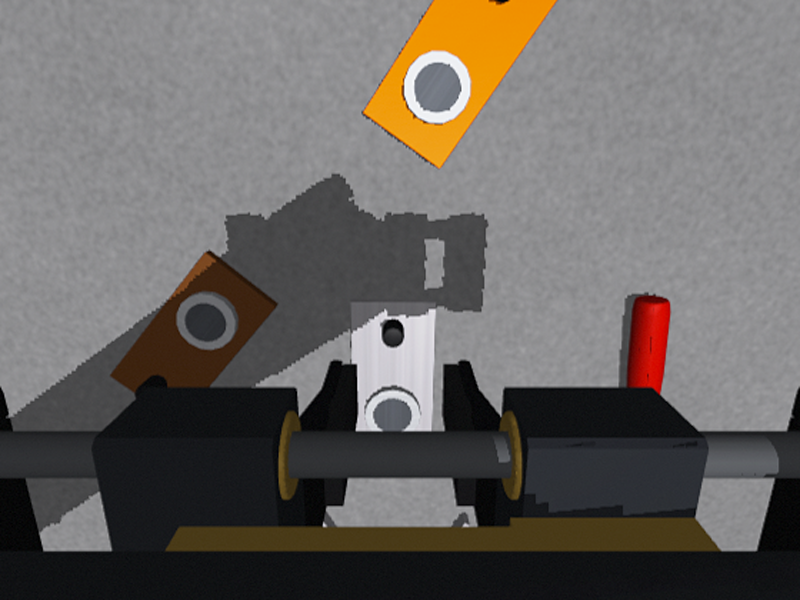

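```bash

python3 - <<'E'
from h import *
s=r.read_state();p=s['ee_pos'];q=s['eef_rot']
o=np.array([.557,-.1645,0]);d=np.array([-.1236,-.9923,0]);n=np.array([.9923,-.1236,0])
print('yaw jaw',np.degrees(np.arctan2(*Ro.from_quat(q).as_matrix()[1::-1,1])))
for nm,x,y,z in [('TR',351,303,.01),('TF',437,305,.01),('post',392,329,.032),('caps',392,412,.018),('R2',356,400,.01),('F2',433,400,.01),('finR',330,522,.014),('finF',462,520,.014),('orange',440,166,.01)]:
    X=wray(p,q,x*.7-.15,y*.7-.15,z);print(nm,X.round(4),'jig',((X-o)@d).round(4),((X-o)@n).round(4))
E
```

```text
yaw jaw -6.900179199041662
TR [0.5547 0.0936 0.01  ] jig -0.2558 -0.0342
TF [0.6175 0.0844 0.01  ] jig -0.2545 0.0293
post [0.5835 0.0777 0.032 ] jig -0.2436 -0.0037
caps [0.5741 0.0048 0.018 ] jig -0.1701 -0.004
R2 [0.5467 0.0142 0.01  ] jig -0.1761 -0.0323
F2 [0.6067 0.0069 0.01  ] jig -0.1762 0.0281
finR [ 0.5088 -0.0946  0.014 ] jig -0.0634 -0.0565
finF [ 0.6195 -0.106   0.014 ] jig -0.0658 0.0548
orange [0.6294 0.1829 0.01  ] jig -0.3537 0.0289
```

```bash

python3 -m inch '{"translation":[[-0.05,-0.06,-0.4],[-0.05,-0.06,-0.8],[-0.05,-0.06,-1],[-0.05,-0.06,-1]],"rot":[[0,0,0],[0,0,0],[0,0,0],[0,0,0]],"jaw":[30,30,30,30]}'
python3 -m inch '{"translation":[[0,0,-0.4],[0,0,-0.8],[0,0,-1],[0,0,-1],[0,0,-1]],"rot":[[0,0,0],[0,0,0],[0,0,0],[0,0,0],[0,0,0]],"jaw":[30,30,30,30,30]}'
```

```text
time: 7.4
ee_pos: [0.5867, 0.112, 0.1135]
eef_rot: [0.749, 0.662, -0.005, 0.001]
ft_force: [-0.4, 0.6, 0.8]
width: 0.0298
time: 7.9
ee_pos: [0.5874, 0.1122, 0.0141]
eef_rot: [0.75, 0.661, -0.005, 0.001]
ft_force: [0.2, 0.8, 1.3]
width: 0.0303
```

```bash

python3 -m inch '{"translation":[[-0.005,-0.05,0],[-0.01,-0.1,0],[-0.016,-0.15,0],[-0.02,-0.2,0],[-0.026,-0.25,0],[-0.03,-0.3,0],[-0.036,-0.35,0],[-0.041,-0.4,0],[-0.046,-0.45,0],[-0.052,-0.5,0],[-0.057,-0.55,0],[-0.062,-0.6,0],[-0.067,-0.65,0],[-0.072,-0.7,0],[-0.077,-0.75,0],[-0.083,-0.8,0],[-0.088,-0.85,0],[-0.093,-0.9,0],[-0.098,-0.95,0],[-0.098,-0.95,0]],"rot":[[0,0,0],[0,0,0],[0,0,0],[0,0,0],[0,0,0],[0,0,0],[0,0,0],[0,0,0],[0,0,0],[0,0,0],[0,0,0],[0,0,0],[0,0,0],[0,0,0],[0,0,0],[0,0,0],[0,0,0],[0,0,0],[0,0,0],[0,0,0]],"jaw":[30,30,30,30,30,30,30,30,30,30,30,30,30,30,30,30,30,30,30,30]}'
python3 - <<'E'
from h import *
s=r.read_state();print(s['ee_pos'],s['eef_rot'])
a=eyes.camera('side');b=cv2.resize(a[165:245,185:335],None,fx=5,fy=5,interpolation=cv2.INTER_CUBIC)
cv2.imwrite('pics/c3.png',b)
E
```

```text
time: 9.9
ee_pos: [0.5774, 0.0157, 0.0139]
eef_rot: [0.751, 0.661, -0.006, 0.001]
ft_force: [-0.3, -0.6, -0.4]
width: 0.0301
[0.57737491 0.0157426  0.01391476] [ 0.75063211  0.66069638 -0.00552813  0.00108636]
```

View pics/c3.png

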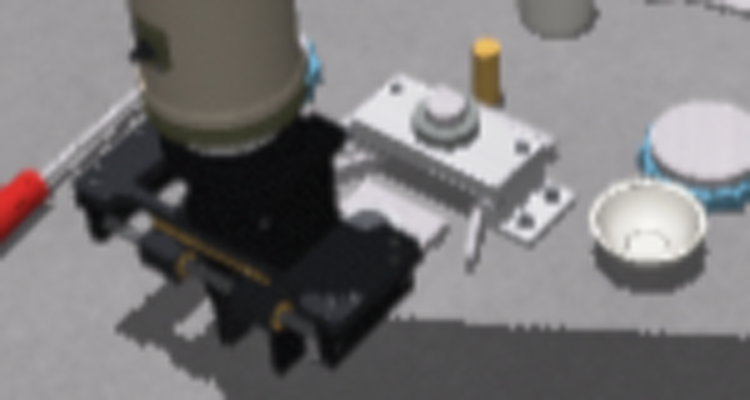

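```bash

python3 -m inch '{"translation":[[-0.006,-0.05,0],[-0.012,-0.1,0],[-0.018,-0.15,0],[-0.025,-0.2,0],[-0.03,-0.25,0],[-0.037,-0.3,0],[-0.043,-0.35,0],[-0.05,-0.4,0],[-0.056,-0.45,0],[-0.062,-0.5,0],[-0.068,-0.55,0],[-0.075,-0.6,0],[-0.081,-0.65,0],[-0.084,-0.68,0],[-0.087,-0.7,0],[-0.09,-0.72,0],[-0.092,-0.74,0],[-0.092,-0.74,0]],"rot":[[0,0,0],[0,0,0],[0,0,0],[0,0,0],[0,0,0],[0,0,0],[0,0,0],[0,0,0],[0,0,0],[0,0,0],[0,0,0],[0,0,0],[0,0,0],[0,0,0],[0,0,0],[0,0,0],[0,0,0],[0,0,0]],"jaw":[30,30,30,30,30,30,30,30,30,30,30,30,30,30,30,30,30,30]}'
```

```text
time: 11.75
ee_pos: [0.5679, -0.0585, 0.0137]
eef_rot: [0.751, 0.661, -0.006, 0.001]
ft_force: [-0.1, 0.4, -0.2]
width: 0.0301
```

```bash

python3 -m inch '{"translation":[[-0.0025,-0.02,0],[-0.005,-0.04,0],[-0.007,-0.06,0],[-0.007,-0.06,0]],"rot":[[0,0,0],[0,0,0],[0,0,0],[0,0,0]],"jaw":[30,30,30,30]}'
python3 -m inch '{"translation":[[-0.001,-0.01,0],[-0.0025,-0.02,0],[-0.0037,-0.03,0],[-0.0037,-0.03,0]],"rot":[[0,0,0],[0,0,0],[0,0,0],[0,0,0]],"jaw":[30,30,30,30]}'
```

```text
time: 12.15
ee_pos: [0.5672, -0.0647, 0.0138]
eef_rot: [0.751, 0.661, -0.006, 0.001]
ft_force: [0.5, 1.4, -0.7]
width: 0.0298
time: 12.55
ee_pos: [0.5674, -0.065, 0.0139]
eef_rot: [0.75, 0.661, -0.004, 0.0]
ft_force: [2.0, 9.8, -1.9]
width: 0.0302
```

```bash

python3 -m inch '{"translation":[[-0.003,-0.02,0],[-0.005,-0.04,0],[-0.006,-0.05,0],[-0.006,-0.05,0]],"rot":[[0,0,0],[0,0,0],[0,0,0],[0,0,0]],"jaw":[30,30,30,30]}'
python3 -m inch '{"translation":[[0.02,0.15,0],[0.04,0.3,0],[0.04,0.3,0.5],[0.04,0.3,1],[0.04,0.3,1]],"rot":[[0,0,0],[0,0,0],[0,0,0],[0,0,0],[0,0,0]],"jaw":[30,20,0,0,0]}'
python3 -m inch '{"translation":[[0,0.2,0.4],[0,0.4,0.8],[0,0.5,1],[0,0.5,1],[0,0.5,1]],"rot":[[0,0,0],[0,0,0],[0,0,0],[0,0,0],[0,0,0]],"jaw":[0,0,0,0,0]}'
python3 - <<'E'
from h import *
s=r.read_state();print(s['ee_pos'],s['eef_rot'])
a=eyes.camera('side');b=eyes.camera('scene')
f=lambda c:cv2.resize(c,(800,300),interpolation=cv2.INTER_CUBIC)
cv2.imwrite('pics/c4.png',np.vstack([f(a[165:225,200:360]),f(b[210:285,180:380])]))
E
```

```text
time: 12.95
ee_pos: [0.5674, -0.0652, 0.0141]
eef_rot: [0.749, 0.662, -0.002, -0.001]
ft_force: [1.7, 16.0, -1.8]
width: 0.0298
time: 13.45
ee_pos: [0.575, -0.0341, 0.1207]
eef_rot: [0.749, 0.663, 0.001, 0.002]
ft_force: [0.9, 0.0, -0.2]
width: 0.0062
time: 13.95
ee_pos: [0.575, 0.016, 0.2205]
eef_rot: [0.749, 0.663, 0.001, 0.003]
ft_force: [-0.8, -0.7, -0.6]
width: 0.0006
[0.57499423 0.01598556 0.22047959] [0.74873056 0.66286738 0.00077324 0.00296639]
```

View pics/c4.png

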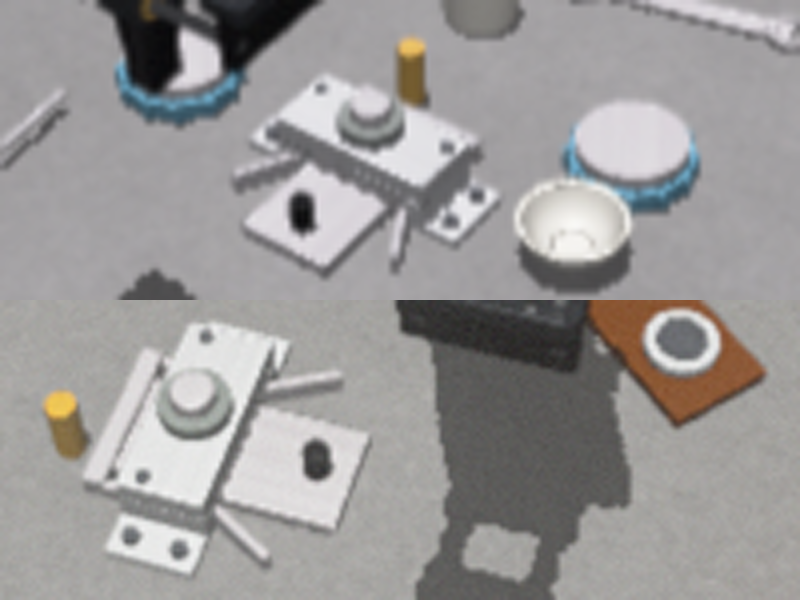

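```bash
python3 - <<'E'
from h import *
o=np.array([.557,-.1645,0]);d=np.array([-.1236,-.9923,0]);n=np.array([.9923,-.1236,0])
for x,y in [(370,435),(334,528)]:
    X=ray('scene',180+x/4-.4,210+(y-300)/4-.4,.01);print((X-o)@d,(X-o)@n)
E
python3 -m inch '{"translation":[[-0.05,-0.45,0],[-0.1,-0.9,0],[-0.1,-0.9,0],[-0.1,-0.9,0]],"rot":[[0,0,0],[0,0,0],[0,0,0],[0,0,0]],"jaw":[0,0,0,0]}'|grep ee_pos
python3 -m inch '{"translation":[[-0.04,-0.45,0],[-0.07,-0.9,0],[-0.07,-0.9,-0.5],[-0.07,-0.9,-1],[-0.07,-0.9,-1],[-0.07,-0.9,-1]],"rot":[[0,0,0],[0,0,0],[0,0,0],[0,0,0],[0,0,0],[0,0,0]],"jaw":[0,0,0,0,0,0]}'
```

```text
-0.09008670344608048 -0.029846090584211473
-0.08932232766815208 0.03281660531838236
ee_pos: [0.5638, -0.0769, 0.2181]
time: 15.05
ee_pos: [0.5569, -0.1654, 0.1186]
eef_rot: [0.75, 0.662, -0.001, 0.0]
ft_force: [0.9, -0.7, 1.4]
width: 0.0003
```

Both trailing-edge corners read about -90 mm in the bridge frame, so the carrier is home and square. Now I press the plunger.

```bash

python3 -m inch '{"translation":[[0.01,0.01,-0.2],[0.01,0.01,-0.4],[0.01,0.01,-0.44],[0.01,0.01,-0.46],[0.01,0.01,-0.48],[0.01,0.01,-0.5],[0.01,0.01,-0.52],[0.01,0.01,-0.53],[0.01,0.01,-0.54],[0.01,0.01,-0.54]],"rot":[[0,0,0],[0,0,0],[0,0,0],[0,0,0],[0,0,0],[0,0,0],[0,0,0],[0,0,0],[0,0,0],[0,0,0]],"jaw":[0,0,0,0,0,0,0,0,0,0]}'
python3 -m inch '{"translation":[[0,0,-0.01],[0,0,-0.02],[0,0,-0.03],[0,0,-0.03]],"rot":[[0,0,0],[0,0,0],[0,0,0],[0,0,0]],"jaw":[0,0,0,0]}'
```

```text
time: 16.05
ee_pos: [0.559, -0.1645, 0.0655]
eef_rot: [0.75, 0.662, 0.0, 0.001]
ft_force: [3.1, 0.3, 6.9]
width: 0.0004
time: 16.45
ee_pos: [0.5592, -0.1645, 0.065]
eef_rot: [0.75, 0.662, -0.0, 0.002]
ft_force: [-10.7, 1.3, 29.7]
width: 0.0006
```

The tool met a hard stop at 30 N with the TCP at 65 mm, which matches full travel. Now I lift straight up and check.

```bash

python3 -m inch '{"translation":[[0,0,0.1],[0,0,0.4],[0,0,0.8],[0,0,1],[0,0,1]],"rot":[[0,0,0],[0,0,0],[0,0,0],[0,0,0],[0,0,0]],"jaw":[0,0,0,0,0]}'
python3 -m inch '{"translation":[[0,0.3,0.2],[0,0.7,0.4],[0,1,0.6],[0,1,0.6],[0,1,0.6]],"rot":[[0,0,0],[0,0,0],[0,0,0],[0,0,0],[0,0,0]],"jaw":[0,0,0,0,0]}'
python3 - <<'E'
from h import *
s=r.read_state();print(s['ee_pos'],s['ft_force'],s['time'])
a=eyes.camera('side');b=eyes.camera('scene')
f=lambda c:cv2.resize(c,(800,300),interpolation=cv2.INTER_CUBIC)
cv2.imwrite('pics/c5.png',np.vstack([f(a[165:225,200:360]),f(b[210:285,180:380])]))
E
```

```text
time: 16.95
ee_pos: [0.5602, -0.1647, 0.1678]
eef_rot: [0.75, 0.662, 0.0, 0.004]
ft_force: [-0.2, -0.0, 0.3]
width: 0.0002
time: 17.45
ee_pos: [0.5598, -0.0645, 0.2271]
eef_rot: [0.749, 0.662, -0.0, 0.003]
ft_force: [0.5, -1.6, -1.2]
width: 0.0004
[ 0.55979785 -0.06449878  0.22710838] [ 0.5354398  -1.55927394 -1.1980641 ] 17.45
```

View pics/c5.png

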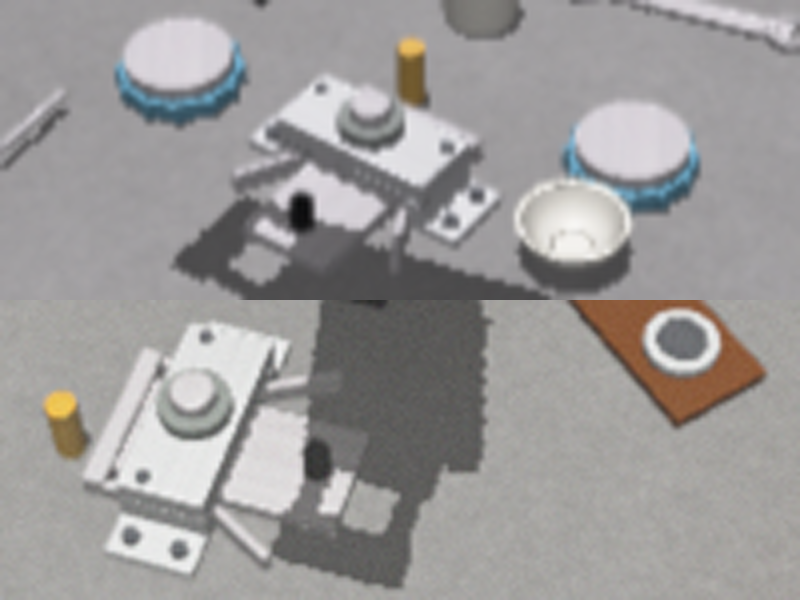

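The plunger cap is back up, at (370,103) in the side crop and (195,390) in the scene crop. The carrier post is still at the same pixels, (302,212) and (317,458), and the bystanders in view haven't moved. I'm handing in.

```bash
python3 -c "
from bench import r
print(r.close_job())"
```

```text
the job is handed in; nothing more can be done
None
```

The carrier is home against the stop bar, and I pressed the plunger fully down and let it spring back. I handed the job in at about 17.5 s of the 69 s allowed.

**Carrier:** I slid it about 37 mm sideways into line, then pushed it on its trailing edge with two fingertips under the bridge. At the stop bar the push force rose to about 16 N. The two trailing-edge corners then measured -90.1 mm and -89.3 mm along the bridge's axis (nominal -90 mm). That puts it home and square to within about 1 mm, and about 1.5 mm off centre in the passage.

**Plunger:** I pressed it with closed fingers until it met a hard stop, with the fingertips at about 54 mm and a force of about 30 N. That matches the full 6 mm travel. The sideways force at the bottom was about 11 N.

**Last checks:** The final pictures show the cap back up, the carrier unmoved since the press, and the robot clear of everything. The bystanders within those crops were where they started. I did not check those outside the crops again, but the arm never worked near them. No check failed; the scene and wrist cameras differed by about 2 mm, and I used values between the two.

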